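Snap the tool case lid shut

TASK

The lid is on the white tool case, but its rim is still sprung up all round: press the rim down with the fingertips, one side after another, until all four sections have clicked flush. Only press; do not lift or tip the case or push it along the bench, and leave everything else lying where it is.

Things in the scene. Friction and masses are not known exactly. Their poses are not given: they have to be found in the camera images.
- case: white plastic tool case, loose, about 1.8 kg, pale grey clip-on lid in place. 150 mm (x) by 220 mm (y) over the rim; flush rim 80 mm above the bench, panel inside it recessed about 3 mm. Carry handle folded on the -x wall, below the rim. The rim is slotted into four straight sections, one a side, between four fixed flush corners 30 mm square. Origin: centre of the underside, z up.
- press_near (a point): thumb ribs at the middle of the rim section along the long side at the case's -x, the one with the carry handle below it: on its upper face, 10 mm in from the outer edge. Moves with the section: 80 mm above the bench when home, about 5 mm higher when up. Section 156 mm long, 26 mm wide. Axes: x outward (-x of the case), y along the section, z out of its face.
- rim_near (a joint): flex of that section about its inner edge, rad: 0 = sprung up (outer edge 8 mm proud), 0.30 = home, flush, clicked. Snap: springs back unless pressed past about 0.16 (edge 3.5 mm proud), then pulls itself home and stays. Takes about 8 to 11 N straight down at the outer edge, more nearer the inner edge. Up at the start.
- press_far (a point): thumb ribs at the middle of the rim section along the long side at the case's +x: on its upper face, 10 mm in from the outer edge. Moves with the section: 80 mm above the bench when home, about 5 mm higher when up. Section 156 mm long, 26 mm wide. Axes: x outward (+x of the case), y along the section, z out of its face.
- rim_far (a joint): flex of that section about its inner edge, rad: 0 = sprung up (outer edge 8 mm proud), 0.30 = home, flush, clicked. Snap: springs back unless pressed past about 0.16 (edge 3.5 mm proud), then pulls itself home and stays. Takes about 8 to 11 N straight down at the outer edge, more nearer the inner edge. Up at the start.
- press_left (a point): thumb ribs at the middle of the rim section along the short side at the case's +y: on its upper face, 10 mm in from the outer edge. Moves with the section: 80 mm above the bench when home, about 5 mm higher when up. Section 86 mm long, 26 mm wide. Axes: x outward (+y of the case), y along the section, z out of its face.
- rim_left (a joint): flex of that section about its inner edge, rad: 0 = sprung up (outer edge 8 mm proud), 0.30 = home, flush, clicked. Snap: springs back unless pressed past about 0.16 (edge 3.5 mm proud), then pulls itself home and stays. Takes about 8 to 11 N straight down at the outer edge, more nearer the inner edge. Up at the start.
- press_right (a point): thumb ribs at the middle of the rim section along the short side at the case's -y: on its upper face, 10 mm in from the outer edge. Moves with the section: 80 mm above the bench when home, about 5 mm higher when up. Section 86 mm long, 26 mm wide. Axes: x outward (-y of the case), y along the section, z out of its face.
- rim_right (a joint): flex of that section about its inner edge, rad: 0 = sprung up (outer edge 8 mm proud), 0.30 = home, flush, clicked. Snap: springs back unless pressed past about 0.16 (edge 3.5 mm proud), then pulls itself home and stays. Takes about 8 to 11 N straight down at the outer edge, more nearer the inner edge. Up at the start.
- pump: yellow plastic hand pump, 230 mm long, 33 mm thick, black head and T-handle, lying on the bench. Origin: centre of its underside, x along the barrel towards the T-handle. Bystander.
- caliper: stainless side-pull bicycle brake caliper, about 95 by 80 mm, 42 mm high, resting on its two black brake shoes and its bolt. Origin: under its middle. Bystander.
- grip: black hard silicone handlebar grip with an aluminium clamp ring, 122 mm long, 38 mm thick, lying on the bench. Origin: under its middle, x along it. Bystander.
- spanner: steel spanner lying flat, 160 by 38 mm, 8 mm thick. Origin: under its middle, x along it. Bystander.
- tyre_lever: black plastic tyre lever lying flat, 120 by 26 mm, 12 mm high. Origin: under its middle, x along it. Bystander.
- patch_tin: closed aluminium patch-kit tin, 60 by 98 mm, 26 mm high. Origin: centre of its underside. Bystander.
- oil: grey plastic chain-oil bottle with a black cap, 42 mm in diameter, 125 mm tall, upright. Origin: centre of its underside. Bystander.

How it is judged:
By the outcome, as a careful person would: the job done as asked, in the order asked, and still so for the second after the job is handed in, with the robot touching nothing.
It also fails if it takes over 48 s, if anything falls off the work surface, if the arm or the gripper's body presses on something with over 40 N, if the wrist force passes 120 N, or if a joint passes its speed limit or range.

ROBOT

A 6-joint arm with a two-finger parallel gripper is mounted at the origin on the work surface. World frame = base frame: x ahead of the robot, y to its left, z up, the work surface at z = 0. Lengths are in m, angles in rad, forces in N, time in s.
With the tool pointing down it reaches from about 0.35 to 0.975 m from the base axis. Payload 4.9 kg.
Tool frame: the origin (TCP) lies on the centre line of the jaws, within the pads' length; the fingertips stand ctrl.tcp_to_tips ahead of it and the grasp point (between the pads) lies 3 mm ahead of it (ctrl.tcp_to_tips is the distance from the TCP to the fingertips, in m); z points along the fingers, y is the direction in which the jaws open and shut (so a half turn about z gives the same grasp; the last joint's range is limited). The gripper opens to 85 mm and grips with 20 to 120 N. Pads are 22 mm wide; open, the fingers measure 114 mm over their backs; the gripper's body (76 mm by 85 mm) begins 54 mm behind the grasp point. The pads swing forward as they close: fully open they stand 13 mm farther back than shut.
Start: joints at [-1.39, 0.053, 1.613, -0, 1.476, -0.119], TCP at [0.185, -0.597, 0.253] pointing down, gripper open.
Joint ranges: [-3.01, 3.01], [-1.01, 2.22], [0.06, 2.58], [-1.02, 4.17], [0.09, 2.62], [-3.14, 3.14]. Speed limits (rad/s): [2.57, 2.57, 3.14, 3.14, 3.14, 3.14].

INTERFACE

Orientations are given as a rotation vector (axis times angle).
In Python, from station import ctrl, vision gives the robot as it stands.
- The arm moves only by the tool jog_arm, never from a script. Its argument "deltas" is a list of rows, each a list of 7 numbers: the turn, a rotation vector about the tool's x, y, z in rad, then the shift along the tool's x, y, z in cm, then the opening, from 0 (shut) to 1 (fully open). A call has 1 to 12 rows; each row shifts and turns the commanded pose from where the row before left it, along the tool's axes as they then stand; what a row does not reach is not made up. A row lasts 1/12 s, in which the tool goes at most 41.7 mm and 7.16 degrees, less where a joint would pass 70% of its speed; a pose out of reach is approached as far as the arm can. A call with a gripper value outside its range is refused whole. The fingers move at their own pace and stop on an object; "grip_force" is the grip in N (left out, the last holds). Time passes only in rows, so rows that do not move let the fingers close. It gives the time, the measured TCP pose, the force and the opening at its end, in the units of the state.
- ctrl.get_obs(): the state, without advancing time (a new reading comes with each control period).
- vision.get_image(name): name is "scene" or "top"; returns (picture, depth): 480x640x3 uint8, red, green, blue; 480x640 float32, m along the optical axis (not along the pixel's ray), 0 where there is no reading.
- vision.calibration(name): a dict with "fx", "fy", "cx", "cy" (pixels), "rvec" (rotation vector, rad) and "tvec" (3), from world to camera coordinates, as OpenCV has them. Camera axes: x right, y down, z forward; pixel columns grow to the right and rows downward; lengths in m; the calibration is good to about 2 mm. A picture is of the moment at which its call begins. calibration takes no time and is no camera call.
- ctrl.finish_job(): hands the job in, once; it reports no verdict.
The state is a dict: "t": time; "q": joint angles; "dq": joint speeds; "effort": joint torques, N m; "tool_pos": TCP position; "tool_rot": TCP orientation; "contact_force": force on the tool from outside, world axes, zero at the start; "wrist_torque": the same for the moment, N m; "opening": finger opening in m.
Only numpy, scipy, OpenCV 4.12 (cv2) and the standard library are available. Lean on these libraries where they do the work, as an engineer would, in place of code of your own. Each camera call takes 0.05 s, during which the arm holds its last target. There are 200 camera calls.

## Working session

There is one attempt and no reset: what is moved stays moved. The work goes in short steps, Python scripts to look and compute and a tool call to move; the robot and the scene stay as the last step left them, time stands still between calls to the robot, and variables do not carry over. Pictures are saved under pics/ and viewed, about 8 in all and at most 12, crops included, and the job is handed in when it is done.

Besides the shell and the picture viewer there is one more tool, called after "Call:" by a JSON object that holds its "method" and its "body". jog_arm: Moves the arm, as the interface text tells. Its arguments: {"type":"object","properties":{"deltas":{"type":"array"},"grip_force":{"type":"number"}},"required":["deltas"]}

```bash
mkdir -p pics; ls; cat > h.py <<'E'
import numpy as np, cv2
from station import ctrl, vision
def cap(n):
    im,d=vision.get_image(n); c=vision.calibration(n)
    R=cv2.Rodrigues(np.array(c["rvec"],float))[0]; t=np.array(c["tvec"],float).ravel()
    v,u=np.mgrid[:480,:640]
    P=np.stack([(u-c["cx"])/c["fx"]*d,(v-c["cy"])/c["fy"]*d,d],-1)
    W=(P-t)@R; W[d==0]=np.nan
    return im,W
def save(n,im): cv2.imwrite("pics/"+n,im[...,::-1])
E
python3 - <<'E'
from h import *
o=ctrl.get_obs(); print(o, ctrl.tcp_to_tips)
ims=[]
for n in("top","scene"):
    im,W=cap(n); np.savez(f"{n}0.npz",im=im,W=W); save(n+"0.png",im)
    m=(W[...,2]>.07)&(W[...,2]<.1); print(n,m.sum(),np.nanmin(W[m],0),np.nanmax(W[m],0))
E
```

```text
pics
{'t': 0.0, 'q': array([-1.39001933e+00,  5.33583371e-02,  1.61429006e+00,  1.44631606e-05,
        1.47598357e+00, -1.18982169e-01]), 'dq': array([-6.78746105e-05, -4.45597059e-04,  1.99449996e-04, -4.55703048e-04,
       -3.97787950e-04, -1.30129530e-04]), 'effort': array([ 4.78802958e-04, -3.93679583e+01, -3.70177925e+01, -2.71463858e-05,
        7.07803789e-03, -9.23131438e-06]), 'tool_pos': array([ 0.1844674 , -0.59655875,  0.2520644 ]), 'tool_rot': array([-3.10435686e+00, -4.68793102e-01,  7.63062266e-05]), 'contact_force': array([0.48160846, 0.6107711 , 0.2468328 ]), 'wrist_torque': array([ 0.02228602, -0.00435487, -0.01612665]), 'opening': 0.08500134688353228} 0.022
top 9591 [ 0.42808227 -0.68703598  0.070019  ] [0.90915331 0.58864038 0.09998616]
scene 6225 [-0.57358427 -1.32199525  0.07001947] [0.90885406 1.0081196  0.09999821]
```

View pics/top0.png

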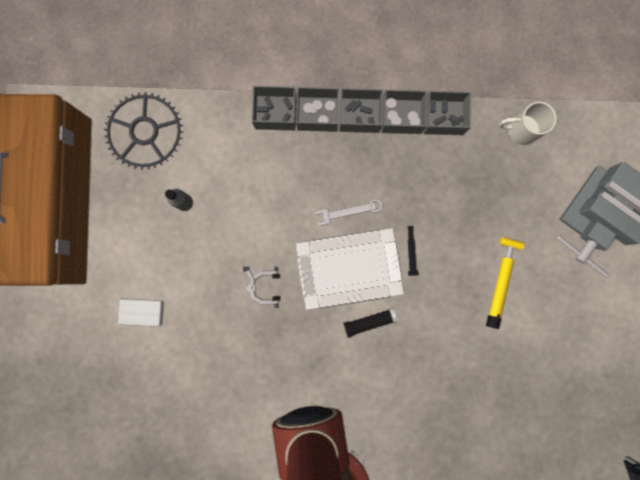

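View pics/scene0.png

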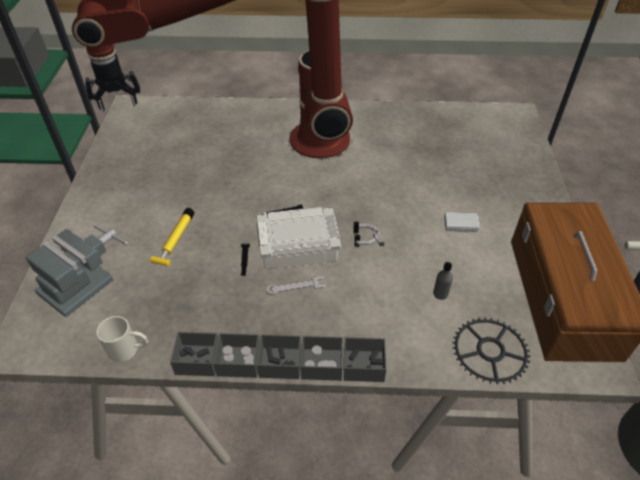

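The top view shows the case centred at about pixel (350,269), long side roughly along world y. The spanner, lever, grip and caliper lie close around it. Next I'll fit the case pose.

```bash
cat >> h.py <<'E'
def case_pose(W):
    m=(W[...,2]>.068)&(W[...,2]<.1)&(abs(W[...,0]-.6)<.25)&(abs(W[...,1])<.25)
    v,u=np.nonzero(m); 
    n,l,s,_=cv2.connectedComponentsWithStats(m.astype(np.uint8)); k=1+np.argmax(s[1:,4])
    P=W[l==k]; r=cv2.minAreaRect(P[:,:2].astype(np.float32)); return r,P
def local(P,c,yaw):
    d=P[:,:2]-c; co,si=np.cos(yaw),np.sin(yaw)
    return np.c_[d@[co,si],d@[-si,co],P[:,2]]
def prof(L):
    for nm,f in (("-x",(-L[:,0],L[:,1],75,78)),("+x",(L[:,0],L[:,1],75,78)),("+y",(L[:,1],L[:,0],110,43)),("-y",(-L[:,1],L[:,0],110,43))):
        a,b,e,h=f; s=[]
        for dd in (3,8,13,18,23,30):
            k=(abs(a*1e3-(e-dd))<2.5)&(abs(b*1e3)<h-4); s.append(f"{np.median(L[k,2])*1e3:.1f}/{k.sum()}" if k.any() else "-")
        print(nm,"dist from edge 3,8,13,18,23,30:",s)
E
python3 - <<'E'
from h import *
for n in("top","scene"):
    W=np.load(n+"0.npz")["W"]; r,P=case_pose(W); print(n,r,len(P),np.median(P[:,2]))
    if n=="top": r0=r
    w,h=r0[1]; yaw=np.deg2rad(r0[2])+(0 if w<h else np.pi/2); yaw=(yaw+np.pi/2)%np.pi-np.pi/2
    print(yaw); prof(local(P,np.array(r0[0]),yaw))
im=np.load("top0.npz")["im"]; im2=np.load("scene0.npz")["im"]
save("z.png",np.vstack([cv2.resize(im[215:345,235:435],(780,507),interpolation=2)]))
E
```

```text
top ((0.5208669304847717, -0.03932066261768341), (0.15526407957077026, 0.22517116367816925), 10.558782577514648) 6817 0.07885251065535456
0.18428552097984396
-x dist from edge 3,8,13,18,23,30: ['86.2/149', '85.2/155', '83.3/155', '82.2/153', '80.5/153', '75.7/150']
+x dist from edge 3,8,13,18,23,30: ['86.1/143', '85.6/149', '83.4/154', '82.0/150', '80.5/151', '75.9/149']
+y dist from edge 3,8,13,18,23,30: ['85.9/79', '85.2/81', '83.8/81', '82.5/81', '80.3/77', '76.2/79']
-y dist from edge 3,8,13,18,23,30: ['86.3/72', '85.1/80', '83.9/85', '82.3/83', '80.1/86', '75.7/73']
scene ((0.5190247297286987, -0.042791545391082764), (0.15989108383655548, 0.224778950214386), 10.047307014465332) 3340 0.08135678086068315
0.18428552097984396
-x dist from edge 3,8,13,18,23,30: ['87.5/86', '85.6/87', '83.7/92', '82.2/110', '80.6/67', '78.4/59']
+x dist from edge 3,8,13,18,23,30: ['82.2/153', '85.2/132', '87.2/54', '84.9/43', '83.8/63', '81.5/35']
+y dist from edge 3,8,13,18,23,30: ['85.7/18', '88.5/43', '86.6/39', '84.5/39', '84.3/41', '79.2/38']
-y dist from edge 3,8,13,18,23,30: ['88.0/40', '86.0/36', '84.0/39', '83.5/36', '79.9/37', '78.8/35']
```

View pics/z.png

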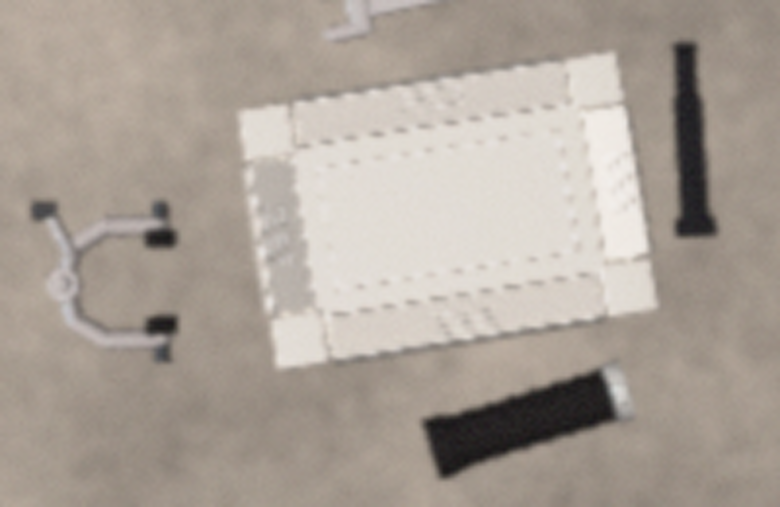

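The crop shows the slotted rim, corners and thumb ribs clearly. By eye the slope is about 0.15, so I'll refine the yaw and centre before moving.

```bash
python3 - <<'E'
from h import *
from scipy.optimize import minimize
z=np.load("top0.npz"); W=z["W"]; r,P=case_pose(W)
print(vision.calibration("top")["tvec"])
xy=P[:,:2]; c=xy.mean(0); w,v=np.linalg.eigh(np.cov(xy.T)); a=v[:,1]*np.sign(v[1,1]); print("pca",c,np.arctan2(-a[0],a[1]))
# recessed panel inner region / flush corners: fit rectangle maximizing inside-outside
yaw=.16
for it in range(5):
    L=local(P,c,yaw); fits=[]
    def edge(ia,ib,sg,lim):
        bs=np.arange(-lim,lim,.006); e=[];q=[]
        for b in bs:
            k=abs(L[:,ib]-b)<.003
            e.append(np.quantile(sg*L[k,ia],.985)*sg); q.append(b)
        return np.polyfit(q,e,1)
    px=edge(0,1,1,.10);mx=edge(0,1,-1,.10);py=edge(1,0,1,.065);my=edge(1,0,-1,.065)
    s=np.mean([px[0],mx[0]]); s2=np.mean([py[0],my[0]])
    co,si=np.cos(yaw),np.sin(yaw); dx=(px[1]+mx[1])/2; dy=(py[1]+my[1])/2
    c=c+np.array([co*dx-si*dy,si*dx+co*dy]); yaw+=(-s*.65+s2*.35)
print("edges",c,yaw,px,mx,py,my)
g=cap  # target in tool frame
E
```

```text
[5.48180566e-04 5.65207891e-01 1.14538287e+00]
pca [ 0.52032353 -0.03869099] 0.1845853809195245
edges [ 0.52045726 -0.03857938] 0.1828772488831275 [0.00199879 0.07335288] [-0.00137663 -0.07339034] [0.0009452  0.10683467] [ 0.00045459 -0.10683824]
```

Call:
{"method": "jog_arm", "body": {"deltas": [[0, 0, 0.117, 0, 0, 0, 0], [0, 0, 0, 2.7, -2.4, 0, 0], [0, 0, 0, 2.7, -2.4, 0, 0], [0, 0, 0, 2.7, -2.4, 0, 0], [0, 0, 0, 2.7, -2.4, 0, 0], [0, 0, 0, 2.7, -2.4, 0, 0], [0, 0, 0, 2.7, -2.4, 0, 0], [0, 0, 0, 2.7, -2.4, 0, 0], [0, 0, 0, 2.7, -2.4, 0, 0], [0, 0, 0, 2.7, -2.4, 0, 0], [0, 0, 0, 2.7, -2.4, 0, 0], [0, 0, 0, 2.7, -2.4, 0, 0]]}}

```text
t: 1.1
tool_pos: [0.4292, -0.2817, 0.2529]
tool_rot: [-3.128, -0.286, 0.001]
contact_force: [0.6, -0.5, 0.3]
opening: 0.0001
```

Call:
{"method": "jog_arm", "body": {"deltas": [[0, 0, 0, 2.7, -2.4, 0, 0], [0, 0, 0, 2.7, -2.4, 0, 0], [0, 0, 0, 2.7, -2.4, 2.0, 0], [0, 0, 0, 2.7, -2.4, 3.0, 0], [0, 0, 0, 2.7, -2.6, 3.0, 0], [0, 0, 0, 0, 0, 2.0, 0], [0, 0, 0, 0, 0, 0, 0], [0, 0, 0, 0, 0, 0, 0]]}}

```text
t: 1.77
tool_pos: [0.5328, -0.1457, 0.159]
tool_rot: [-3.127, -0.288, 0.006]
contact_force: [0.7, 0.7, -0.4]
opening: -0.0001
```

```bash
cat >> h.py <<'E'
C=np.array([.5205,-.039]); YAW=.183
def tcp():
    o=ctrl.get_obs(); p=o["tool_pos"]; l=local(p[None],C,YAW)[0]
    R=cv2.Rodrigues(o["tool_rot"])[0]
    print("t %.2f case xy mm %s tip z %.1f yaw %.4f zax %s F %s op %.4f"%(o["t"],l[:2].round(4)*1e3,(p[2]-.022)*1e3,np.arctan2(R[1,0],R[0,0]),R[:,2].round(4),o["contact_force"].round(1),o["opening"]))
E
python3 - <<'E'
from h import *
tcp()
im,W=cap("top"); r,P=case_pose(W); print(r)
save("a.png",cv2.resize(im[190:370,220:460],(780,585),interpolation=2)); print(vision.calibration("top"))
im,W=cap("scene"); save("b.png",cv2.resize(im[160:310,220:420],(800,600),interpolation=2))
E
```

```text
t 1.77 case xy mm [  -7.4 -107.1] tip z 137.0 yaw 0.1835 zax [-0.0037  0.0012 -1.    ] F [ 0.7  0.7 -0.4] op -0.0001
((0.5204159617424011, -0.03768361359834671), (0.15490461885929108, 0.22208571434020996), 10.520347595214844)
{'fx': 494.4174466680645, 'fy': 494.4174466680645, 'cx': 325.2757824039377, 'cy': 249.52044895085666, 'rvec': array([ 2.22198574, -2.16285533,  0.07804718]), 'tvec': array([5.48180566e-04, 5.65207891e-01, 1.14538287e+00])}
```

View pics/b.png

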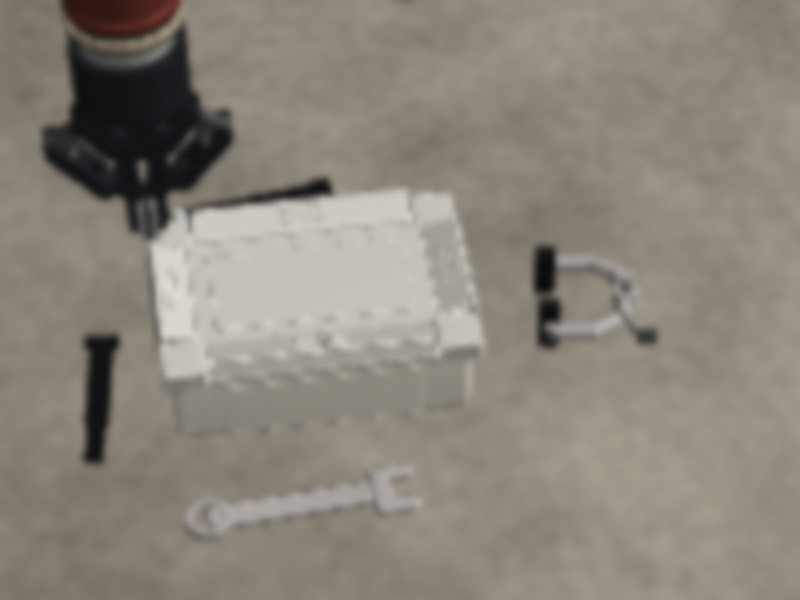

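The tips hang over the -y end, and the case is undisturbed. I'll align at about 10 mm in from the edge and come down to just above it.

Call:
{"method": "jog_arm", "body": {"deltas": [[0, 0, 0, 0.4, -0.3, 1.0, 0], [0, 0, 0, 0.4, -0.3, 2.0, 0], [0, 0, 0, 0, 0, 1.0, 0], [0, 0, 0, 0, 0, 0.3, 0], [0, 0, 0, 0, 0, 0, 0]]}}

```text
t: 2.28
tool_pos: [0.5398, -0.139, 0.1167]
tool_rot: [-3.128, -0.286, 0.003]
contact_force: [0.1, -0.0, -0.4]
opening: 0.0001
```

```bash
python3 -c "
from h import *
tcp()"
```

```text
t 2.28 case xy mm [   0.8 -101.9] tip z 94.7 yaw 0.1822 zax [-1.8e-03  6.0e-04 -1.0e+00] F [ 0.1 -0.  -0.4] op 0.0001
```

Call:
{"method": "jog_arm", "body": {"deltas": [[0, 0, 0, 0, 0, 0.3, 0], [0, 0, 0, 0, 0, 0.3, 0], [0, 0, 0, 0, 0, 0.2, 0], [0, 0, 0, 0, 0, 0.2, 0], [0, 0, 0, 0, 0, 0, 0]]}}

```text
t: 2.7
tool_pos: [0.5411, -0.1393, 0.109]
tool_rot: [3.128, 0.287, 0.001]
contact_force: [-2.8, 0.9, 7.7]
opening: 0.0001
```

Call:
{"method": "jog_arm", "body": {"deltas": [[0, 0, 0, 0, 0, 0.15, 0], [0, 0, 0, 0, 0, 0, 0]]}}

```text
t: 2.87
tool_pos: [0.5412, -0.1396, 0.1081]
tool_rot: [3.127, 0.287, 0.001]
contact_force: [-3.1, -0.4, 8.0]
opening: -0.0
```

Call:
{"method": "jog_arm", "body": {"deltas": [[0, 0, 0, 0, 0, 0.15, 0], [0, 0, 0, 0, 0, 0, 0]]}}

```text
t: 3.03
tool_pos: [0.5413, -0.1398, 0.1065]
tool_rot: [3.126, 0.287, 0.002]
contact_force: [-2.2, -1.9, 4.8]
opening: -0.0001
```

Call:
{"method": "jog_arm", "body": {"deltas": [[0, 0, 0, 0, 0, 0.15, 0], [0, 0, 0, 0, 0, 0, 0]]}}

```text
t: 3.2
tool_pos: [0.5411, -0.1393, 0.1041]
tool_rot: [3.128, 0.286, 0.002]
contact_force: [0.9, 0.3, -1.0]
opening: -0.0
```

Call:
{"method": "jog_arm", "body": {"deltas": [[0, 0, 0, 0, 0, 0.15, 0], [0, 0, 0, 0, 0, 0, 0]]}}

```text
t: 3.37
tool_pos: [0.541, -0.139, 0.102]
tool_rot: [3.128, 0.287, 0.002]
contact_force: [0.7, 0.3, 0.1]
opening: 0.0004
```

```bash
python3 -c "
from h import *
tcp()"
```

```text
t 3.37 case xy mm [   2.  -102.1] tip z 80.0 yaw 0.1827 zax [ 1.e-03 -2.e-04 -1.e+00] F [0.7 0.3 0.1] op 0.0004
```

It snapped: force rose to 8 N, then fell to zero, with the tip at 80 mm. Next the +x section.

Call:
{"method": "jog_arm", "body": {"deltas": [[0, 0, 0, 0, 0, -1.0, 0], [0, 0, 0, 0, 0, -1.5, 0], [0, 0, 0, 2.1, -3.4, 0, 0], [0, 0, 0, 2.1, -3.4, 0, 0], [0, 0, 0, 2.1, -3.4, 0, 0], [0, 0, 0, 0, 0, 0.5, 0], [0, 0, 0, 0, 0, 0.5, 0], [0, 0, 0, 0, 0, 0, 0], [0, 0, 0, 0, 0, 0, 0]]}}

```text
t: 4.12
tool_pos: [0.5832, -0.0278, 0.1159]
tool_rot: [-3.128, -0.285, 0.003]
contact_force: [1.4, -0.5, -0.3]
opening: -0.0
```

```bash
python3 -c "
from h import *
tcp()
im,W=cap('top'); r,P=case_pose(W); print(r); prof(local(P,C,YAW))"
```

```text
t 4.12 case xy mm [63.7 -0.4] tip z 93.9 yaw 0.1818 zax [-0.0018  0.     -1.    ] F [ 1.4 -0.5 -0.3] op -0.0000
((0.5330736637115479, -0.029155969619750977), (0.10847178846597672, 0.06813645362854004), 80.27713775634766)
-x dist from edge 3,8,13,18,23,30: ['-', '-', '-', '-', '-', '-']
+x dist from edge 3,8,13,18,23,30: ['-', '-', '-', '82.5/19', '80.3/29', '76.0/37']
+y dist from edge 3,8,13,18,23,30: ['-', '-', '-', '-', '-', '-']
-y dist from edge 3,8,13,18,23,30: ['-', '-', '-', '-', '-', '-']
```

Call:
{"method": "jog_arm", "body": {"deltas": [[0, 0, 0, 0, 0, 0.3, 0], [0, 0, 0, 0, 0, 0.3, 0], [0, 0, 0, 0, 0, 0.2, 0], [0, 0, 0, 0, 0, 0.2, 0], [0, 0, 0, 0, 0, 0, 0]]}}

```text
t: 4.58
tool_pos: [0.5845, -0.0278, 0.1078]
tool_rot: [3.128, 0.286, 0.002]
contact_force: [-2.1, -0.8, 7.1]
opening: -0.0001
```

Call:
{"method": "jog_arm", "body": {"deltas": [[0, 0, 0, 0, 0, 0.15, 0], [0, 0, 0, 0, 0, 0, 0]]}}

```text
t: 4.75
tool_pos: [0.5848, -0.0278, 0.1065]
tool_rot: [3.128, 0.286, 0.003]
contact_force: [-0.2, -1.3, 3.2]
opening: 0.0002
```

Call:
{"method": "jog_arm", "body": {"deltas": [[0, 0, 0, 0, 0, 0.15, 0], [0, 0, 0, 0, 0, 0, 0]]}}

```text
t: 4.92
tool_pos: [0.5843, -0.0275, 0.1039]
tool_rot: [3.128, 0.286, 0.001]
contact_force: [-0.4, -0.4, -0.4]
opening: 0.0001
```

Call:
{"method": "jog_arm", "body": {"deltas": [[0, 0, 0, 0, 0, 0.15, 0], [0, 0, 0, 0, 0, 0, 0], [0, 0, 0, 0, 0, 0, 0]]}}

```text
t: 5.17
tool_pos: [0.5839, -0.0273, 0.102]
tool_rot: [3.128, 0.287, -0.0]
contact_force: [0.2, -0.9, 2.6]
opening: -0.0002
```

Second clicked. Now the +y section.

Call:
{"method": "jog_arm", "body": {"deltas": [[0, 0, 0, 0, 0, -1.0, 0], [0, 0, 0, 0, 0, -1.5, 0], [0, 0, 0, -2.1, -3.4, 0, 0], [0, 0, 0, -2.1, -3.3, 0, 0], [0, 0, 0, -2.2, -3.4, 0, 0], [0, 0, 0, 0, 0, 0.5, 0], [0, 0, 0, 0, 0, 0.5, 0], [0, 0, 0, 0, 0, 0, 0], [0, 0, 0, 0, 0, 0, 0]]}}

```text
t: 5.92
tool_pos: [0.5032, 0.06, 0.1171]
tool_rot: [3.128, 0.286, -0.0]
contact_force: [-0.7, 0.1, 0.8]
opening: -0.0002
```

```bash
python3 -c "
from h import *
tcp()
im,W=cap('scene'); save('c.png',cv2.resize(im[160:310,220:420],(800,600),interpolation=2))"
```

```text
t 5.92 case xy mm [  1.  100.5] tip z 95.1 yaw 0.1821 zax [-3.e-04 -2.e-04 -1.e+00] F [-0.7  0.1  0.8] op -0.0002
```

View pics/c.png

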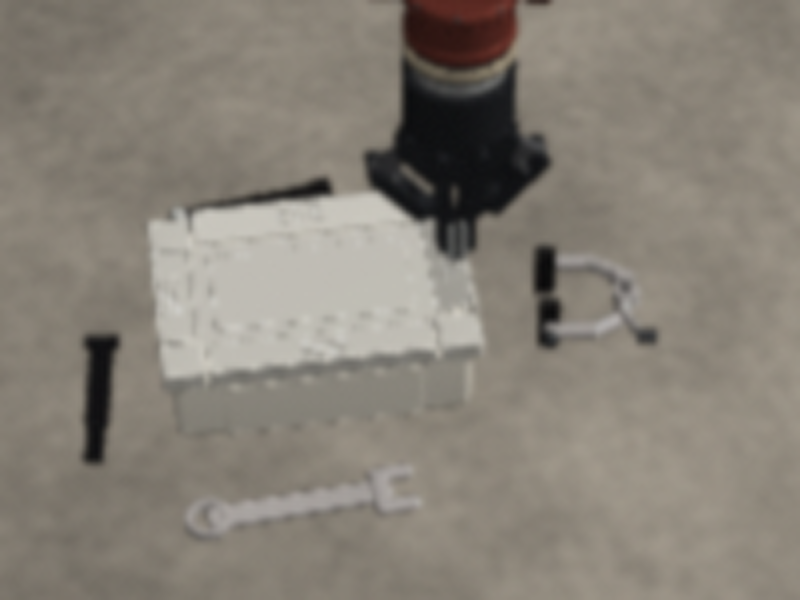

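In the view, the left (-y) and front (+x) sections are flush. The case's corners sit at the same pixels as before, and the tips are over the +y section.

Call:
{"method": "jog_arm", "body": {"deltas": [[0, 0, 0, 0, 0, 0.3, 0], [0, 0, 0, 0, 0, 0.3, 0], [0, 0, 0, 0, 0, 0.2, 0], [0, 0, 0, 0, 0, 0.2, 0], [0, 0, 0, 0, 0, 0, 0]]}}

```text
t: 6.38
tool_pos: [0.5032, 0.0604, 0.1081]
tool_rot: [-3.128, -0.286, 0.0]
contact_force: [-3.3, -0.0, 8.2]
opening: 0.0001
```

Call:
{"method": "jog_arm", "body": {"deltas": [[0, 0, 0, 0, 0, 0.15, 0], [0, 0, 0, 0, 0, 0, 0]]}}

```text
t: 6.55
tool_pos: [0.5032, 0.0607, 0.1068]
tool_rot: [-3.128, -0.286, -0.0]
contact_force: [-2.4, 1.8, 6.6]
opening: -0.0002
```

Call:
{"method": "jog_arm", "body": {"deltas": [[0, 0, 0, 0, 0, 0.15, 0], [0, 0, 0, 0, 0, 0, 0]]}}

```text
t: 6.72
tool_pos: [0.5031, 0.0605, 0.1045]
tool_rot: [-3.128, -0.286, -0.001]
contact_force: [-0.2, 0.3, 0.6]
opening: -0.0001
```

Call:
{"method": "jog_arm", "body": {"deltas": [[0, 0, 0, 0, 0, 0.15, 0], [0, 0, 0, 0, 0, 0, 0], [0, 0, 0, 0, 0, 0, 0]]}}

```text
t: 6.97
tool_pos: [0.5025, 0.0604, 0.1022]
tool_rot: [3.129, 0.286, -0.001]
contact_force: [-0.6, -0.3, -0.5]
opening: 0.0001
```

Third clicked. Last is the -x section.

Call:
{"method": "jog_arm", "body": {"deltas": [[0, 0, 0, 0, 0, -1.0, 0], [0, 0, 0, 0, 0, -1.5, 0], [0, 0, 0, -2.2, 3.4, 0, 0], [0, 0, 0, -2.1, 3.3, 0, 0], [0, 0, 0, -2.2, 3.4, 0, 0], [0, 0, 0, 0, 0, 0.5, 0], [0, 0, 0, 0, 0, 0.5, 0], [0, 0, 0, 0, 0, 0, 0], [0, 0, 0, 0, 0, 0, 0]]}}

```text
t: 7.72
tool_pos: [0.4572, -0.0498, 0.1174]
tool_rot: [-3.128, -0.288, 0.001]
contact_force: [0.5, -0.3, 0.3]
opening: 0.0002
```

```bash
python3 -c "
from h import *
tcp()"
```

```text
t 7.72 case xy mm [-64.3   0.9] tip z 95.4 yaw 0.1838 zax [-7.e-04  5.e-04 -1.e+00] F [ 0.5 -0.3  0.3] op 0.0002
```

Call:
{"method": "jog_arm", "body": {"deltas": [[0, 0, 0, 0, 0, 0.3, 0], [0, 0, 0, 0, 0, 0.3, 0], [0, 0, 0, 0, 0, 0.2, 0], [0, 0, 0, 0, 0, 0.2, 0], [0, 0, 0, 0, 0, 0, 0]]}}

```text
t: 8.13
tool_pos: [0.4576, -0.05, 0.1085]
tool_rot: [-3.128, -0.288, 0.0]
contact_force: [-1.8, 2.8, 6.8]
opening: -0.0002
```

Call:
{"method": "jog_arm", "body": {"deltas": [[0, 0, 0, 0, 0, 0.15, 0], [0, 0, 0, 0, 0, 0, 0]]}}

```text
t: 8.3
tool_pos: [0.4578, -0.0502, 0.1077]
tool_rot: [-3.128, -0.288, -0.0]
contact_force: [-3.9, 2.0, 10.7]
opening: -0.0002
```

Call:
{"method": "jog_arm", "body": {"deltas": [[0, 0, 0, 0, 0, 0.15, 0], [0, 0, 0, 0, 0, 0, 0]]}}

```text
t: 8.47
tool_pos: [0.4581, -0.0503, 0.1066]
tool_rot: [3.128, 0.288, 0.002]
contact_force: [-3.1, 2.3, 8.3]
opening: -0.0001
```

Call:
{"method": "jog_arm", "body": {"deltas": [[0, 0, 0, 0, 0, 0.15, 0], [0, 0, 0, 0, 0, 0, 0], [0, 0, 0, 0, 0, 0, 0]]}}

```text
t: 8.72
tool_pos: [0.4574, -0.0503, 0.1033]
tool_rot: [3.128, 0.288, 0.001]
contact_force: [-0.5, -0.3, 0.4]
opening: -0.0003
```

Fourth clicked. I'll lift clear and swing away to check.

Call:
{"method": "jog_arm", "body": {"deltas": [[0, 0, 0, 0, 0, -1.0, 0], [0, 0, 0, 0, 0, -3.0, 0], [0, 0, 0, 0, 0, -4.0, 0], [0, 0, 0, 0, 0, -4.0, 0], [0, 0, 0, 0, 4.0, 0, 0], [0, 0, 0, 0, 4.0, 0, 0], [0, 0, 0, 0, 4.0, 0, 0], [0, 0, 0, 0, 4.0, 0, 0], [0, 0, 0, 0, 4.0, 0, 0], [0, 0, 0, 0, 4.0, 0, 0], [0, 0, 0, 0, 4.0, 0, 0], [0, 0, 0, 0, 4.0, 0, 0]]}}

```text
t: 9.72
tool_pos: [0.5153, -0.3672, 0.2234]
tool_rot: [-3.128, -0.286, -0.0]
contact_force: [1.3, 0.6, 0.6]
opening: 0.0003
```

Call:
{"method": "jog_arm", "body": {"deltas": [[0, 0, 0, 0, 4.0, 0, 0], [0, 0, 0, 0, 4.0, 0, 0], [0, 0, 0, 0, 0, 0, 0], [0, 0, 0, 0, 0, 0, 0]]}}

```text
t: 10.05
tool_pos: [0.5295, -0.4456, 0.2221]
tool_rot: [-3.127, -0.283, 0.002]
contact_force: [0.2, 0.4, -0.3]
opening: 0.0002
```

```bash
python3 - <<'E'
from h import *
tcp()
im,W=cap('top'); r,P=case_pose(W); print(r,P[:,:2].mean(0)); prof(local(P,C,YAW)); save('d.png',im)
E
```

```text
t 10.05 case xy mm [ -65.1 -401.5] tip z 200.1 yaw 0.1805 zax [-0.0012  0.0015 -1.    ] F [ 0.2  0.4 -0.3] op 0.0002
((0.5208209156990051, -0.03929651528596878), (0.15019340813159943, 0.22030159831047058), 10.611576080322266) [ 0.52046139 -0.03904507]
-x dist from edge 3,8,13,18,23,30: ['79.5/152', '79.4/153', '79.2/147', '79.4/151', '79.6/150', '75.7/147']
+x dist from edge 3,8,13,18,23,30: ['79.7/147', '79.8/147', '79.8/148', '79.8/149', '79.4/149', '75.7/148']
+y dist from edge 3,8,13,18,23,30: ['78.9/77', '79.8/78', '80.2/78', '79.5/80', '80.0/75', '75.8/78']
-y dist from edge 3,8,13,18,23,30: ['79.4/80', '79.9/76', '79.7/77', '79.4/83', '79.4/82', '76.1/78']
```

View pics/d.png

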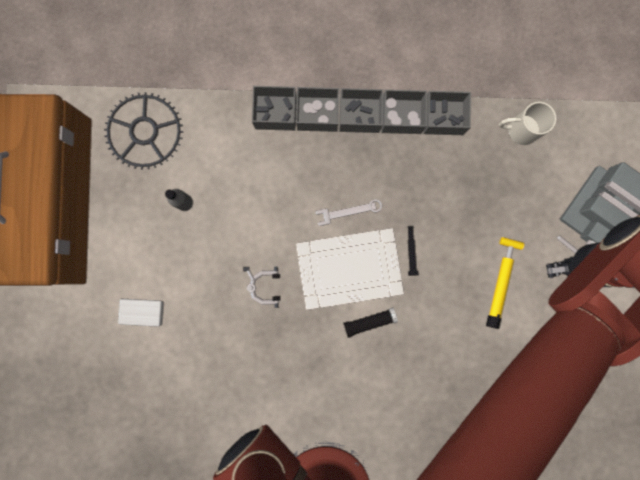

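All four sections read flush at about 79–80 mm. The case is unmoved and its neighbours are at the same pixels as at the start. Handing in.

```bash
python3 -c "
from station import ctrl
print(ctrl.finish_job())"
```

```text
the job is handed in; nothing more can be done
None
```

All four rim sections are clicked flush and the job is handed in, about 10 s into the 48 s allowed. I pressed them with the closed fingertips in the order -y, +x, +y, -x.

- **Clicks:** at each section the readings between steps peaked at about 7–11 N downward. The force then dropped away as the section snapped home, with the tips down at 80–81 mm. The one other reading was 2.6 N after the +x section was already home.
- **Flushness:** the last depth check read 78.9–80.2 mm across all four sections, against 85–86 mm near the outer edges at the start. The panel inside reads about 76 mm.
- **Case and bystanders:** the fitted case centre moved by less than 0.1 mm and its yaw by less than 0.1°, well below the 2 mm calibration accuracy. In the top view everything else is where it was, and the arm is well clear.

No final check failed. One mid-job depth check (after the first press) gave nothing useful because the arm blocked the view. The scene camera's initial centre estimate differed from the top camera's by 2–4 mm, so I used the top camera's.

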